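Index a ring under the marking needle in a dust hood

ROBOT

A 7-joint arm with a two-finger parallel gripper is mounted at the origin on the work surface. World frame = base frame: x ahead of the robot, y to its left, z up, the work surface at z = 0. Lengths are in m, angles in degrees, forces in N, time in s.
With the tool pointing down it reaches from about 0.35 to 0.9 m from the base axis. Payload 8.1 kg.
Tool frame: the origin (TCP) lies between the finger pads, 19 mm behind the fingertips; this is the grasp point; z points along the fingers, y is the line along which they close (so a half turn about z gives the same grasp; the last joint's range is limited). The gripper opens to 92 mm and grips with 3 to 60 N. Pads are 19 mm wide; open, the fingers measure 130 mm over their backs; the gripper's body (75 mm by 190 mm) begins 47 mm behind the grasp point.
Start: joints at [57.605, 24.895, 1.432, 90.138, -0.665, 64.973, -4.303], TCP at [0.279, -0.559, 0.246] pointing down, gripper open.
Joint ranges: [-149.89, 149.89], [-25.12, 119.58], [-72.63, 75.52], [4.76, 147.25], [-75.54, 255.54], [6.69, 114.76], [-157.13, 157.13]. Speed limits (degrees/s): [127.2, 127.2, 172.46, 172.46, 180, 180, 180].

INTERFACE

Orientations are given as [roll, pitch, yaw] about the fixed x, y, z axes, in that order (R = Rz(yaw) Ry(pitch) Rx(roll)).
In Python, from station import manip gives the robot as it stands.
- The arm moves only by the tool carry_out, never from a script. Its argument "motion" is a list of rows, each a list of 7 numbers: the finger opening in cm, from 0 to 9.18, then the shift along the world's x, y, z in cm, then the turn, a rotation vector about the world's x, y, z in degrees. A call has 1 to 12 rows; each row is the pose to reach, as a shift and turn from the pose commanded when the call began; what a row does not reach only later rows make up. A row lasts 1/8 s, in which the tool goes at most 62.5 mm and 10.7 degrees, less where a joint would pass 70% of its speed; a pose out of reach is approached as far as the arm can. A call with a gripper value outside its range is refused whole. The fingers move at their own pace and stop on an object; "newtons" is the grip in N (left out, the last holds). Time passes only in rows, so rows that repeat a pose let the fingers close. It gives the time, the measured TCP pose, the force, the opening and the grip force at its end, in the units of the state.
- manip.observe(): the state, without advancing time (a new reading comes with each control period).
- manip.grab_frame(name): name is "scene" or "top" or "wrist"; returns a dict with "img" (480x640x3 uint8, red, green, blue), "camera_matrix" (3x3 intrinsics, pixels), "extrinsics" (4x4, takes a point from camera to world coordinates). Camera axes: x right, y down, z forward; pixel columns grow to the right and rows downward; lengths in m; the calibration is good to about 2 mm. The wrist camera is an equidistant fisheye: a pixel r from the principal point sees the ray r / f radians off the axis. A picture is of the moment at which its call begins. There is no depth.
- manip.sign_off(): hands the job in; it is judged then, once.
Trained networks look in the newest picture that a camera, given by its name, has taken for a name from the list of things; names that differ only in an ending like _2 or _b are one class to them, and where a whole thing is asked for, a point or a joint stands for the part that bears it (a point fixed in the world has none). Each returns a list of dicts, best first, with "score" (0 to 1); they miss things now and then, are a little off and sometimes report something else, mostly with a low value. They report only what shows in the picture. A call takes as long as a camera call.
- manip.find_in(camera, name): "position" ([x, y, z] in m, in world coordinates, good to about 4 mm: the middle of the surface that is visible of it).
The state is a dict: "clock": time; "joint_pos": joint angles; "joint_velocities": joint speeds; "joint_efforts": joint torques, N m; "ee_pos": TCP position; "orientation": TCP orientation; "force": force on the tool from outside, world axes, zero at the start; "wrist_torque": the same for the moment, N m; "gripper_width": opening from 0.0 (shut) to 1.0 (fully open); "grasp_force": force on a finger pad.
Only numpy, scipy, OpenCV 4.12 (cv2) and the standard library are available. Lean on these libraries where they do the work, as an engineer would, in place of code of your own. Each camera call takes 0.05 s, during which the arm holds its last target. There are 200 camera calls.

TASK

Pull the clear front flap of the dust hood all the way down by its orange handle, then take the red grip of the ring carriage between the fingers and slide it along its rail until its spring ball clicks into the notch under the yellow marking head. Finish while still holding the red grip, with the ball sitting properly in the middle of the notch and the flap down. Leave the anvil, the bowl and the jar where they are.

Things in the scene. Friction and masses are not known exactly. Their poses are not given: they have to be found in the camera images.
- hood: Dust hood fixed on the bench: blue base 208 x 300 x 20 mm (x from -108 to 100), clear walls and roof (roof top 122 mm up, front edge at x = -26 mm). Origin: on the bench, mid-width. Front is -x (to the robot), +y along the rail. With the flap down the red grip is open from above: roof edge 32 mm behind its centre, side walls at y = +-147 mm begin behind x = -27 mm.
- flap (a joint): Flap hinge, rad: 0 = closed (leaning back 35 degrees from upright, over the grip), 2.15 = fully down (nearly level, pointing to the hood's -x). Closed, it rests by its weight; pulled past upright (0.61) it sinks slowly by itself on a damped hinge and stays down. About 0.2 N m at most.
- flap_hinge (a point): Centre of the flap's hinge line, on the hood at x = -96 mm, y = 0, z = 40 mm; the line runs along the hood's y.
- flap_handle (a point): Centre of the orange handle: round bar, 10 mm diameter, along the hood's y, 160 mm clear between its two arms, 145 mm from the hinge line. A 38 mm gap in the flap's plane parts it from the flap's edge, so it can be straddled from above at every angle and turns in the fingers. Closed: 159 mm above the bench, 37 mm above the roof. Fully down: about 45 mm above the bench.
- carriage: Dark steel carriage with a silver ring, 50 mm long; slides only along the hood's y, 120 mm between end stops. Origin: at the hood's x = 0, z = 0 and the y of the carriage's middle (its spring ball and red grip have this same y). Starts on the -y side of the notch, at least 35 mm away. Rail friction about 1 N.
- grip (a point): On the red grip of the carriage: an upright block 14 mm wide along the rail (hood y), 12 mm in x, its top 79 mm and its foot 50 mm above the bench. The point is in the middle of the block in x and y, 70 mm above the bench (9 mm below the grip's top), at the hood's x = -58 mm.
- head: Yellow marking head with needle, fixed in the hood under the clear roof, at a different place along the rail each time. Origin: at the hood's x = 0, z = 0 and the y of notch and needle; axes as the hood's. The ball is in the notch when carriage and head origins have the same y; the red grip is then straight in front of the yellow arm.
- notch (a point): Middle of the notch, between two brass bars 6 mm either side (head x = 22 mm, z = 34 mm). The carriage's spring ball meets the first bar 13 mm before the notch: resistance jumps to about 6 N and fades to none 6 mm before; then a pull forward grows to 4 N and in the notch turns sharply to 5 N resistance. Let go within 4 mm, the carriage settles within 1 mm of the middle.
- anvil: Loose bystander: small black steel anvil, 64 mm foot, 57 mm high, beside the hood. Origin under its centre.
- bowl: Loose bystander: black bowl, 80 mm across, 38 mm high, beside the hood. Origin under its centre.
- jar: Loose bystander: amber glass jar with a steel cap, 48 mm across, 55 mm high, beside the hood. Origin under its centre.

How it is judged:
By the outcome, as a careful person would: the job done as asked, in the order asked, and still so for the second after the job is handed in, while the arm keeps its last pose, push and grip.
It also fails if it takes over 61 s, if anything falls off the work surface, if the arm or the gripper's body presses on something with over 40 N, if the wrist force passes 120 N, or if a joint passes its speed limit or range.

## Working session

There is one attempt and no reset: what is moved stays moved. The work goes in short steps, Python scripts to look and compute and a tool call to move; the robot and the scene stay as the last step left them, time stands still between calls to the robot, and variables do not carry over. Pictures are saved under pics/ and viewed, at most 10 in all, crops included, and the job is handed in when it is done.

Besides the shell and the picture viewer there is one more tool, called after "Request:" as name(argument=value, ...) on one line, values as JSON. carry_out: Moves the arm, as the interface text tells. Its arguments: {"type":"object","properties":{"motion":{"type":"array","items":{"type":"array","items":{"type":"number"}}},"newtons":{"type":"number"}},"required":["motion"]}

```bash
mkdir -p pics; python3 - <<'E'
from station import manip
import cv2
s=manip.observe();print(s['clock'],s['ee_pos'],s['orientation'],s['gripper_width'])
for c in("scene","top"):
    f=manip.grab_frame(c);cv2.imwrite(f"pics/{c}1.png",f["img"][:,:,::-1])
    for n in("hood","flap","flap_hinge","flap_handle","carriage","grip","head","notch","anvil","bowl","jar"):
        try:r=manip.find_in(c,n)
        except Exception as e:print(n,e);continue
        print(c,n,[([round(float(v),4) for v in d["position"]],round(d["score"],2)) for d in r[:3]])
E
```

```text
0.0 [ 0.27878915 -0.55886321  0.24475592] [-1.79913040e+02  6.92076643e-03  2.65133549e+01] 1.0014103116510764
scene hood [([0.6707, 0.1045, 0.1144], 0.91)]
scene flap [([0.6367, 0.0951, 0.0928], 0.8)]
scene flap_hinge [([0.6398, 0.0966, 0.0874], 0.74)]
scene flap_handle [([0.6409, 0.0945, 0.0908], 0.66)]
scene carriage []
scene grip []
scene head [([0.7262, 0.0895, 0.0252], 0.64), ([0.4663, -0.151, 0.0313], 0.49)]
scene notch [([0.638, 0.095, 0.0905], 0.23)]
scene anvil [([0.4664, -0.1478, 0.031], 0.75)]
scene bowl [([0.5401, 0.3677, 0.0187], 0.65)]
scene jar [([0.6937, 0.3075, 0.0599], 0.69), ([0.6359, 0.0946, 0.0898], 0.46)]
top hood [([0.6881, 0.0685, 0.1226], 0.62)]
top flap [([0.6333, 0.0908, 0.0918], 0.83)]
top flap_hinge [([0.6365, 0.0837, 0.0929], 0.56)]
top flap_handle [([0.6361, 0.0855, 0.0916], 0.64)]
top carriage []
top grip [([0.6956, 0.2877, 0.0579], 0.34)]
top head []
top notch [([0.6889, 0.072, 0.1226], 0.27)]
top anvil [([0.4704, -0.1621, 0.0447], 0.73)]
top bowl [([0.5362, 0.3764, 0.0171], 0.71)]
top jar [([0.6955, 0.2912, 0.056], 0.95)]
```

View pics/scene1.png

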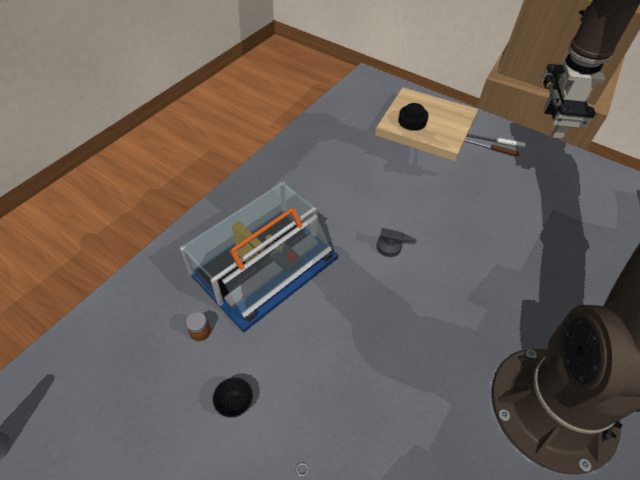

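View pics/top1.png

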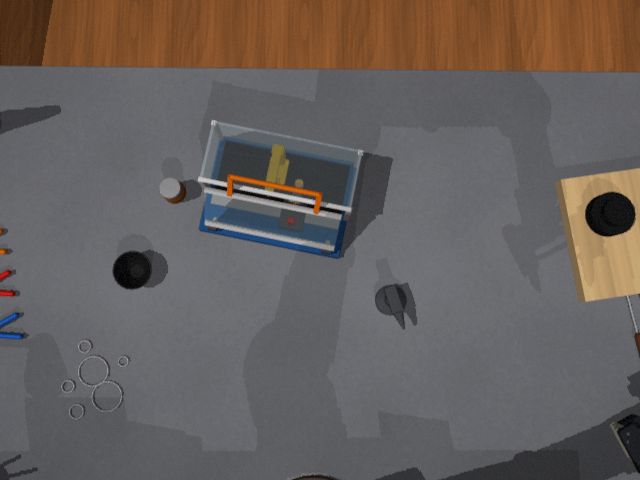

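The front faces the robot, with the orange handle at about (230..320, 180..195) in the top view. The base's front corners are near (200,230) and (340,257), the red grip near (291,221) and the yellow head near (277,165). The anvil, bowl and jar are off to the sides. I'll zoom in to get the pixels exactly.

```bash
python3 - <<'E'
import cv2,numpy as np
a=cv2.imread("pics/top1.png")[110:270,185:375];b=cv2.imread("pics/scene1.png")[175:335,170:350]
cv2.imwrite("pics/c1.png",np.vstack([cv2.resize(a,None,fx=4,fy=4,interpolation=3)[:600]]))
for n in("top","scene"):
    im=cv2.imread(f"pics/{n}1.png");h=cv2.cvtColor(im,cv2.COLOR_BGR2HSV)
    for nm,lo,hi in(("orange",(6,170,130),(16,255,255)),("red",(0,130,60),(5,255,255)),("blue",(100,150,60),(118,255,255)),("yellow",(20,100,100),(30,255,255))):
        m=cv2.inRange(h,lo,hi);k,l,st,c=cv2.connectedComponentsWithStats(m)
        print(n,nm,[(st[i].tolist(),c[i].round(1).tolist()) for i in range(1,k) if st[i][4]>15 and 180<c[i][0]<370 and 110<c[i][1]<335])
f=None
from station import manip
for c in("top","scene"):
    f=manip.grab_frame(c);np.savez(f"{c}.npz",K=f["camera_matrix"],T=f["extrinsics"]);print(f["camera_matrix"],f["extrinsics"])
E
```

```text
top orange [([227, 175, 95, 39, 631], [273.7, 188.1])]
top red [([288, 218, 6, 6, 26], [290.5, 219.9])]
top blue [([199, 207, 147, 51, 942], [279.0, 239.2])]
top yellow [([266, 145, 23, 39, 595], [277.2, 165.2]), ([265, 187, 9, 4, 25], [268.9, 188.6])]
scene orange [([230, 208, 72, 61, 473], [261.9, 234.1])]
scene red []
scene blue [([221, 251, 117, 80, 1228], [276.5, 295.5]), ([192, 275, 24, 26, 40], [203.1, 287.1])]
scene yellow [([233, 222, 18, 22, 233], [239.8, 232.1]), ([250, 238, 11, 9, 57], [255.0, 241.9]), ([237, 243, 16, 14, 111], [244.0, 249.7])]
[[603.55796134   0.         316.64290318]
 [  0.         603.55796134 239.01269898]
 [  0.           0.           1.        ]] [[ 0.00227612 -0.99150352  0.13005996  0.44001395]
 [-0.99978335 -0.00494726 -0.02021836  0.01914846]
 [ 0.02069002 -0.12998576 -0.99129997  1.27074622]
 [ 0.          0.          0.          1.        ]]
[[458.5731492    0.         313.90935799]
 [  0.         458.5731492  239.23797088]
 [  0.           0.           1.        ]] [[-0.81745216 -0.46383436  0.34151082  0.2366686 ]
 [-0.57581008  0.64297583 -0.50499984  0.53309238]
 [ 0.01465308 -0.60945859 -0.79268248  0.94601243]
 [ 0.          0.          0.          1.        ]]
```

View pics/c1.png

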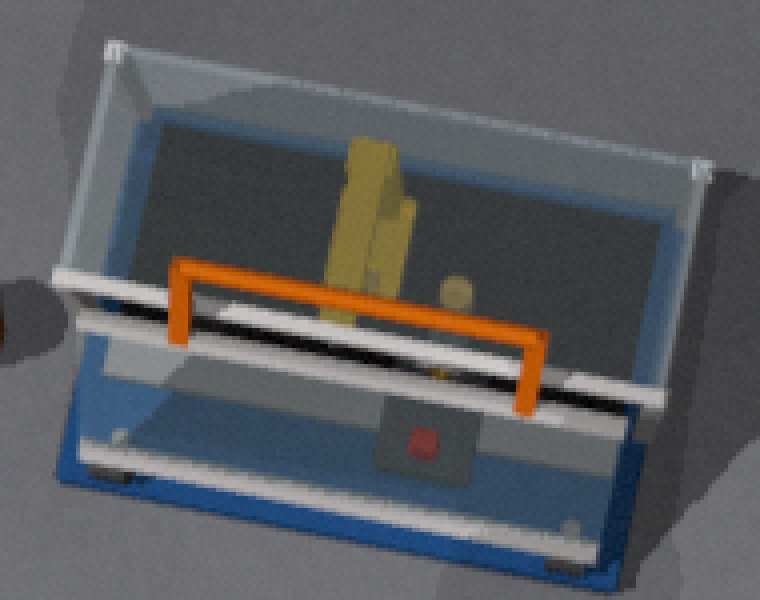

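```bash
cat > h.py <<'E'
import numpy as np
from station import manip
def ray(d,u,v):
    r=d["T"][:3,:3]@np.linalg.solve(d["K"],[u,v,1]);return d["T"][:3,3],r
def at(d,u,v,z):
    o,r=ray(d,u,v);return o+r*(z-o[2])/r[2]
def proj(d,p):
    q=np.linalg.inv(d["T"])@np.r_[p,1];q=d["K"]@q[:3];return q[:2]/q[2]
def hw(P,x,y,z):
    c,s=np.cos(P[2]),np.sin(P[2]);return np.array([P[0]+c*x-s*y,P[1]+s*x+c*y,z])
def inv(P,p):
    c,s=np.cos(P[2]),np.sin(P[2]);d=p[:2]-P[:2];return np.array([c*d[0]+s*d[1],-s*d[0]+c*d[1]])
E
cat > fit.py <<'E'
from h import *
from scipy.optimize import least_squares
t=np.load("top.npz");s=np.load("scene.npz")
F=[((-.0128,.085,.159),(230.2,177)),((-.0128,-.085,.159),(320,194)),((-.108,.15,0.01),(200,229.5)),((-.108,-.15,0.01),(338.5,256.5)),((.1,.147,.122),(213.8,121.5)),((.1,-.147,.122),(360.5,152.5))]
r=least_squares(lambda P:np.concatenate([proj(t,hw(P,*a))-b for a,b in F]),[.65,.07,0.]);P=r.x
print(P,np.degrees(P[2]));print(r.fun.round(1))
print("handle scene px",[proj(s,hw(P,-.0128,y,.159)).round(1) for y in(.085,-.085)])
print("grip hood",inv(P,at(t,290.5,219.9,.079)),"head",[inv(P,at(t,u,v,.1)) for u,v in((277.5,146),(270,190))])
print("handle",hw(P,-.0128,0,.159),"hinge",hw(P,-.096,0,.04))
np.save("P.npy",P)
E
python3 fit.py
```

```text
[ 0.69858671  0.07265967 -0.19574104] -11.215135332800866
[ 0.3 -0.  -0.8  0.8 -1.   1.2  0.4  2.4  0.4 -1.4  0.5 -2.9]
handle scene px [array([230.6, 250. ]), array([290.4, 208.9])]
grip hood [-0.05777756 -0.0374287 ] head [array([0.07995201, 0.01699238]), array([-0.01057875,  0.01314653])]
handle [0.68603114 0.07514919 0.159     ] hinge [0.60441994 0.09133104 0.04      ]
```

Request:
carry_out(motion=[[9,40.7,63.4,0,0,0,52.3],[9,40.7,63.4,0,0,0,52.3],[9,40.7,63.4,0,0,0,52.3],[9,40.7,63.4,0,0,0,52.3],[9,40.7,63.4,0,0,0,52.3],[9,40.7,63.4,0,0,0,52.3],[9,40.7,63.4,0,0,0,52.3],[9,40.7,63.4,0,0,0,52.3],[9,40.7,63.4,0,0,0,52.3],[9,40.7,63.4,0,0,0,52.3],[9,40.7,63.4,0,0,0,52.3],[9,40.7,63.4,0,0,0,52.3]])

```text
clock: 2.8
ee_pos: [0.6852, 0.0734, 0.2456]
orientation: [180.0, 0.0, 78.8]
force: [0.8, -0.9, -0.7]
gripper_width: 0.984
grasp_force: 0.0
```

```bash
python3 - <<'E'
from h import *
import cv2
s=manip.observe();print(s['clock'],s['ee_pos'],s['joint_pos'])
f=manip.grab_frame("wrist");cv2.imwrite("pics/w1.png",f["img"][:,:,::-1]);T=f["extrinsics"];K=f["camera_matrix"];np.savez("wr.npz",T=T,K=K)
print(T.round(3),K[0,0])
for n in("flap_handle","grip","head"):
    print(n,[(d["position"],d["score"]) for d in manip.find_in("wrist",n)][:2])
m=cv2.inRange(cv2.cvtColor(f["img"],cv2.COLOR_RGB2HSV),(6,170,110),(17,255,255))
v,u=np.nonzero(m)
x=(u-K[0,2])/K[0,0];y=(v-K[1,2])/K[0,0];r=np.hypot(x,y)+1e-9
d=T[:3,:3]@np.stack([np.sin(r)*x/r,np.sin(r)*y/r,np.cos(r)])
o=T[:3,3];p=o[:,None]+d*(.159-o[2])/d[2]
P=np.load("P.npy");h=np.array([inv(P,q) for q in p.T])
print(len(u));b=h[np.abs(h[:,1])<.07]
for a in np.arange(-.11,.11,.02):
    q=h[abs(h[:,1]-a)<.01]; print(round(a,2),len(q),q[:,0].min() if len(q) else'',q[:,0].max() if len(q) else '')
print(h[:,1].min(),h[:,1].max())
E
```

```text
2.8 [0.68520483 0.0733551  0.24560426] [  1.72564425  32.70089449 -20.43324996  78.58103683  11.55149411
  70.73927983 -30.75594357]
[[ 0.981 -0.185 -0.057  0.701]
 [-0.194 -0.938 -0.286  0.151]
 [-0.     0.292 -0.957  0.385]
 [ 0.     0.     0.     1.   ]] 371.64829954431775
flap_handle [([0.6506, 0.1101, 0.1056], 0.87)]
grip [([0.6565, 0.0418, 0.0542], 0.82)]
head []
25116
-0.11 0  
-0.09 0  
-0.07 4 0.27406631009939103 0.2834606214447441
-0.05 663 -0.015312010792244578 0.28293729417996
-0.03 1406 -0.014580499265460137 0.2742033883441417
-0.01 1924 -0.014555087910370789 0.265875411616833
0.01 1991 -0.014534035475644 0.25815942588936647
0.03 2121 -0.014519424967053357 0.2517597400541293
0.05 2170 -0.014511109893470538 0.24609830226402463
0.07 2264 -0.015113436849993523 0.24167008012217456
0.09 2506 -0.03305920432140897 0.23825469012256473
-0.06046875404015426 0.21166396751076572
```

View pics/w1.png

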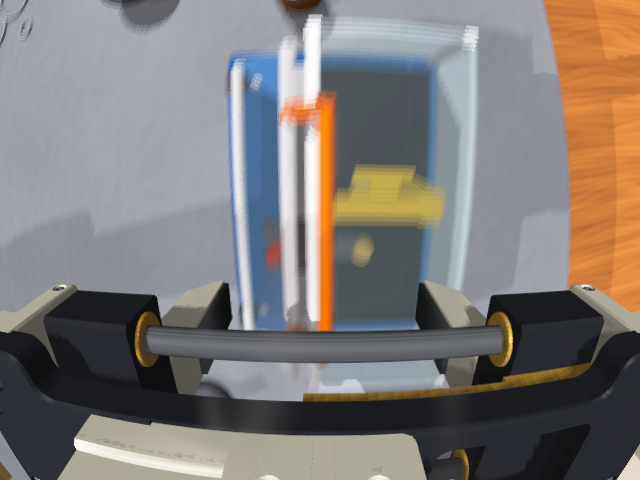

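The bar shows as a vertical line at u≈327, centred between the fingers, so I'll descend and cage it.

Request:
carry_out(motion=[[9,0.2,0.1,-4.5,0,0,0],[9,0.2,0.1,-8.6,0,0,0],[5,0.2,0.1,-8.6,0,0,0],[1.8,0.2,0.1,-8.6,0,0,0],[1.8,0.2,0.1,-8.6,0,0,0],[1.8,0.2,0.1,-8.6,0,0,0],[1.8,0.2,0.1,-8.6,0,0,0]], newtons=5)

```text
clock: 3.88
ee_pos: [0.6864, 0.073, 0.1603]
orientation: [179.9, -0.0, 78.8]
force: [0.4, 0.2, -0.2]
gripper_width: 0.487
grasp_force: 0.0
```

```bash
python3 - <<'E'
from h import *
P=np.load("P.npy");s=manip.observe();p=np.array(s['ee_pos']);print(p,inv(P,p),s['gripper_width'],s['force'],s['grasp_force'])
c0=None
for th in(0,10,20,30,40,50,60,70,80,90,100,108,115,123.2):
    a=np.radians(35-th);q=hw(P,-.096+.145*np.sin(a),0,.04+.145*np.cos(a))
    if c0 is None:c0=q
    print(th,((q-c0)*100).round(1))
E
```

```text
[0.68644972 0.07297247 0.16029805] [-0.01196605 -0.00205374] 0.48689745498294207 [ 0.42207505  0.23779265 -0.24386955] 0.0
0 [0. 0. 0.]
10 [-2.1  0.4  1.3]
20 [-4.5  0.9  2.1]
30 [-6.9  1.4  2.6]
40 [-9.4  1.9  2.6]
50 [-11.8   2.3   2.1]
60 [-14.2   2.8   1.3]
70 [-16.3   3.2   0. ]
80 [-18.2   3.6  -1.6]
90 [-19.8   3.9  -3.6]
100 [-21.    4.2  -5.7]
108 [-21.8   4.3  -7.6]
115 [-22.2   4.4  -9.4]
123.2 [-22.4   4.4 -11.4]
```

Request:
carry_out(motion=[[1.8,0,0,0,0,0,0],[1.8,0,0,0,0,0,0],[1.8,0,0,0,0,0,0],[1.8,0,0,0,0,0,0],[1.8,-1,0.2,0.6,0,0,0],[1.8,-2.1,0.4,1.2,0,0,0],[1.8,-3.3,0.65,1.7,0,0,0],[1.8,-4.5,0.9,2.1,0,0,0],[1.8,-5.7,1.15,2.4,0,0,0],[1.8,-6.9,1.4,2.6,0,0,0],[1.8,-8.2,1.6,2.6,0,0,0],[1.8,-9.4,1.9,2.6,0,0,0]])

```text
clock: 5.38
ee_pos: [0.591, 0.0918, 0.1853]
orientation: [-180.0, 0.0, 78.8]
force: [0.7, -0.0, -0.5]
gripper_width: 0.198
grasp_force: 0.2
```

Request:
carry_out(motion=[[1.8,-1.2,0.2,-0.2,0,0,0],[1.8,-2.4,0.4,-0.5,0,0,0],[1.8,-3.6,0.65,-0.9,0,0,0],[1.8,-4.8,0.9,-1.3,0,0,0],[1.8,-5.9,1.1,-1.9,0,0,0],[1.8,-6.9,1.3,-2.6,0,0,0],[1.8,-7.9,1.5,-3.4,0,0,0],[1.8,-8.8,1.7,-4.2,0,0,0],[1.8,-9.6,1.85,-5.2,0,0,0],[1.8,-10.4,2.0,-6.2,0,0,0],[1.8,-11.0,2.15,-7.2,0,0,0],[1.8,-11.6,2.3,-8.3,0,0,0]])

```text
clock: 6.88
ee_pos: [0.4759, 0.115, 0.1019]
orientation: [180.0, -0.0, 78.8]
force: [0.1, -0.1, -0.1]
gripper_width: 0.195
grasp_force: 0.0
```

Request:
carry_out(motion=[[1.8,-0.5,0.1,-1.2,0,0,0],[1.8,-0.9,0.1,-2.3,0,0,0],[1.8,-1.1,0.2,-3.3,0,0,0],[1.8,-1.3,0.2,-4.4,0,0,0],[1.8,-1.4,0.2,-5.4,0,0,0],[1.8,-1.4,0.2,-5.4,0,0,0],[1.8,-1.4,0.2,-5.4,0,0,0],[1.8,-1.4,0.2,-5.4,0,0,0]])

```text
clock: 7.88
ee_pos: [0.4626, 0.117, 0.0489]
orientation: [180.0, -0.0, 78.8]
force: [-0.1, 0.6, -0.8]
gripper_width: 0.199
grasp_force: 0.0
```

```bash
python3 - <<'E'
from h import *
import cv2
im=[]
for c in("scene","top"):
    f=manip.grab_frame(c);i=f["img"][:,:,::-1]
    im.append(cv2.resize(i[150:350,160:380] if c=="scene" else i[110:310,180:400],None,fx=1.8,fy=2.5))
    for n in("flap_handle","grip","head"):print(c,n,[(np.round(d["position"],4),round(d["score"],2)) for d in manip.find_in(c,n)][:2])
cv2.imwrite("pics/s2.png",np.hstack(im));print(np.hstack(im).shape)
E
```

```text
scene flap_handle [(array([0.5596, 0.1735, 0.0468]), 0.97), (array([0.652 , 0.0457, 0.0497]), 0.52)]
scene grip [(array([0.6526, 0.0456, 0.0487]), 0.9)]
scene head []
top flap_handle [(array([0.5587, 0.073 , 0.043 ]), 0.95)]
top grip [(array([0.6461, 0.0465, 0.0502]), 0.63)]
top head []
(500, 792, 3)
```

View pics/s2.png

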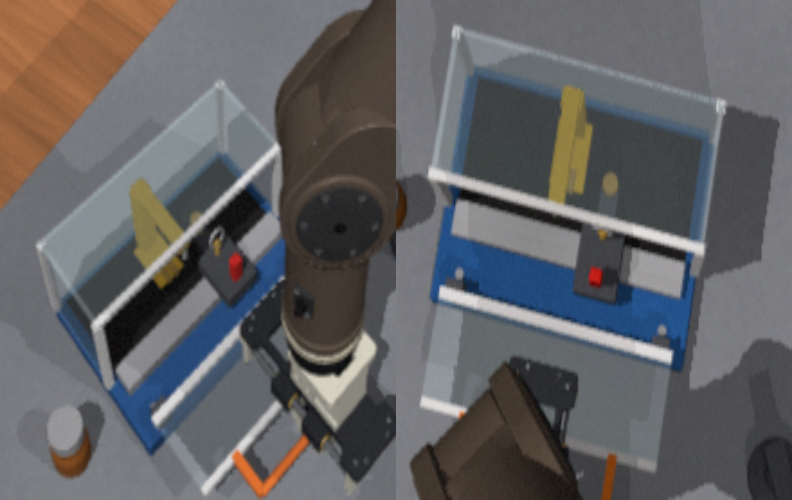

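The flap is down: the orange handle shows at about (270,485) in the left crop and the flap lies flat. The red grip is now exposed, at (236,265) in the left crop and (597,277) in the right. I'll retreat straight up while I compute the grip pose.

Request:
carry_out(motion=[[1.8,0,0,6,0,0,0],[1.8,0,0,12,0,0,0],[3,0,0,17,0,0,0],[9,0,0,17,0,0,0]])

```text
clock: 8.78
ee_pos: [0.4643, 0.1178, 0.2224]
orientation: [179.6, -0.2, 78.8]
force: [-0.5, 0.6, 0.6]
gripper_width: 0.366
grasp_force: 0.0
```

```bash
python3 - <<'E'
from h import *
import cv2
from scipy.spatial.transform import Rotation as R
P=np.load("P.npy");D={}
for c in("scene","top"):
    f=manip.grab_frame(c);d={"K":f["camera_matrix"],"T":f["extrinsics"]};D[c]=d
    cv2.imwrite(f"pics/{c}3.png",f["img"][:,:,::-1])
    h=cv2.cvtColor(f["img"],cv2.COLOR_RGB2HSV)
    for nm,lo,hi in(("red",(0,170,60),(5,255,255)),("orange",(6,170,110),(17,255,255)),("yel",(18,90,80),(32,255,255))):
        k,l,st,ce=cv2.connectedComponentsWithStats(cv2.inRange(h,lo,hi))
        for i in range(1,k):
            if st[i][4]>15 and 170<ce[i][0]<400 and 100<ce[i][1]<350:
                z={"red":.072,"orange":.045,"yel":.1}[nm]
                print(c,nm,st[i],ce[i].round(1),inv(P,at(d,*ce[i],z)).round(4))
s=manip.observe();print(s["clock"],s["ee_pos"],s["orientation"],s["joint_pos"])
a=P[2];ax=np.array([-np.sin(a),np.cos(a),0])
q=(R.from_rotvec(ax*np.radians(-20))*R.from_rotvec([0,0,-np.pi/2])).as_rotvec(degrees=True);print("turn",q.round(1))
print("grip world",hw(P,-.058,-.0374,.074),"hood y dir",hw(P,0,1,0)[:2]-P[:2])
E
```

```text
scene red [287 252   8  10  55] [290.5 256.1] [-0.0637 -0.0367]
scene orange [290 289  69  60 422] [325.6 324.1] [-0.2357  0.016 ]
scene orange [189 331  16   6  46] [196.9 334.1] [-0.0648  0.2325]
scene yel [233 222  28  35 531] [243.4 239.2] [0.0312 0.0237]
scene yel [278 245   5   7  23] [280.  248.2] [-0.046  -0.0214]
scene yel [245 252  17  13  95] [252.9 258.5] [-0.0262  0.042 ]
scene yel [345 279   7   7  18] [347.6 281.9] [-0.2149 -0.0688]
top red [287 217   8   8  46] [290.5 220.4] [-0.0577 -0.0372]
top orange [274 292  28  25 198] [291.5 307.3] [-0.227  -0.0736]
top yel [265 145  24  46 741] [276.4 168.2] [0.0351 0.0098]
top yel [295 180   8   7  35] [298.8 183.2] [ 0.0143 -0.0397]
top yel [292 202   5   4  16] [294.  203.4] [-0.0274 -0.0387]
8.875 [0.46217059 0.11668657 0.21873092] [ 1.79945807e+02 -1.44546768e-03  7.87950288e+01] [  0.82380738  14.97684117 -25.92560882 110.62102406   7.86433908
  56.05708428 -39.94163441]
turn [ 12.3 -18.4 -89. ]
grip world [0.63442023 0.04725449 0.074     ] hood y dir [0.19449347 0.98090381]
```

Request:
carry_out(motion=[[9,3,-1,0,1.2,-1.8,-8.9],[9,6,-2,0,2.5,-3.7,-17.8],[9,9,-3,0,3.7,-5.5,-26.7],[9,12,-4,0,4.9,-7.4,-35.6],[9,15,-5.5,0,6.1,-9.2,-44.5],[9,17.2,-7,0,7.4,-11,-53.4],[9,17.2,-7,0,8.6,-12.9,-62.3],[9,17.2,-7,0,9.8,-14.7,-71.2],[9,17.2,-7,0,11.1,-16.6,-80.1],[9,17.2,-7,0,12.3,-18.4,-89],[9,17.2,-7,-5,12.3,-18.4,-89],[9,17.2,-7,-8,12.3,-18.4,-89]])

```text
clock: 10.38
ee_pos: [0.6319, 0.0469, 0.1347]
orientation: [179.8, -19.7, -11.1]
force: [0.7, -0.5, 0.1]
gripper_width: 0.981
grasp_force: 0.0
```

```bash
python3 - <<'E'
from h import *
import cv2
P=np.load("P.npy");s=manip.observe();print(s["clock"],s["ee_pos"],s["orientation"],inv(P,np.array(s["ee_pos"])),s["joint_pos"],s["force"])
f=manip.grab_frame("wrist");cv2.imwrite("pics/w4.png",f["img"][:,:,::-1])
for n in("grip","head","flap_handle"):print(n,[(inv(P,d["position"]).round(4),np.round(d["position"],4),round(d["score"],2)) for d in manip.find_in("wrist",n)][:2])
E
```

```text
10.375 [0.63190745 0.04694113 0.1347087 ] [179.84442798 -19.69207079 -11.07536441] [-0.06040385 -0.0381961 ] [ -16.64488094   24.15147384    3.91463799  113.49252941   15.49458325
   25.253265   -127.46686752] [ 0.7005053  -0.50004968  0.10163481]
grip [(array([-0.0527, -0.0367]), array([0.6398, 0.0469, 0.0557]), 0.96)]
head []
flap_handle [(array([-0.1175, -0.0317]), array([0.5772, 0.0644, 0.0422]), 0.63)]
```

View pics/w4.png

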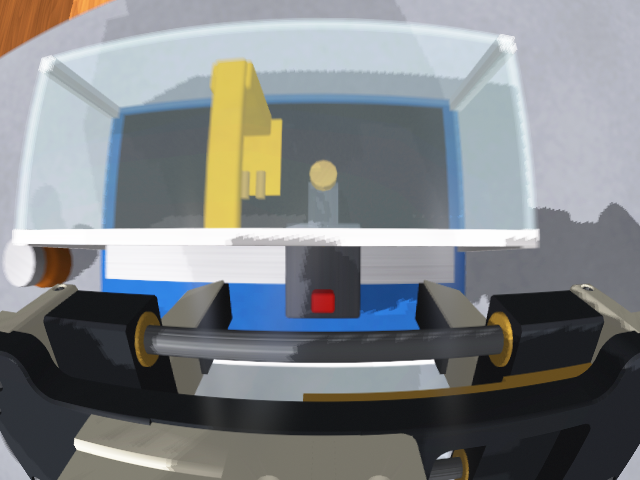

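The red grip at (323,301) is midway between the fingers, and the yellow arm and its notch lie to the left, in the +y direction. Descending now.

Request:
carry_out(motion=[[9,0,0,-3,0,0,0],[9,0,0,-5,0,0,0],[9,0,0,-6.3,0,0,0],[6,0,0,-6.3,0,0,0],[6,0,0,-6.3,0,0,0],[6,0,0,-6.3,0,0,0]])

```text
clock: 11.32
ee_pos: [0.6348, 0.047, 0.0766]
orientation: [-180.0, -20.0, -11.2]
force: [0.5, -1.6, -0.1]
gripper_width: 0.705
grasp_force: 0.0
```

```bash
python3 - <<'E'
from h import *
P=np.load("P.npy");s=manip.observe();print(s["clock"],s["ee_pos"],inv(P,np.array(s["ee_pos"])),s["force"],s["gripper_width"])
E
```

```text
11.325 [0.6347781  0.04697336 0.07655028] [-0.05759429 -0.03760615] [ 0.50492665 -1.56891951 -0.08759224] 0.7047931457086289
```

Request:
carry_out(motion=[[3,0,0,-0.2,0,0,0],[1,0,0,-0.2,0,0,0],[0.5,0,0,-0.2,0,0,0],[0.5,0,0,-0.2,0,0,0],[0.5,0,0,-0.2,0,0,0],[0.5,0,0,-0.2,0,0,0],[0.5,0,0,-0.2,0,0,0],[0.5,0,0,-0.2,0,0,0]], newtons=30)

```text
clock: 12.32
ee_pos: [0.6342, 0.0469, 0.0735]
orientation: [180.0, -19.9, -11.2]
force: [0.5, 0.1, -0.5]
gripper_width: 0.149
grasp_force: 30.0
```

Request:
carry_out(motion=[[0.5,0.1,0.49,0,0,0,0],[0.5,0.19,0.98,0,0,0,0],[0.5,0.29,1.47,0,0,0,0],[0.5,0.39,1.96,0,0,0,0],[0.5,0.49,2.45,0,0,0,0],[0.5,0.58,2.94,0,0,0,0],[0.5,0.58,2.94,0,0,0,0]])

```text
clock: 13.2
ee_pos: [0.6403, 0.0773, 0.0735]
orientation: [-180.0, -20.0, -11.1]
force: [1.2, 0.3, -2.1]
gripper_width: 0.152
grasp_force: 30.0
```

Request:
carry_out(motion=[[0.5,0.04,0.2,0,0,0,0],[0.5,0.08,0.39,0,0,0,0],[0.5,0.08,0.39,0,0,0,0],[0.5,0.08,0.39,0,0,0,0]])

```text
clock: 13.7
ee_pos: [0.6409, 0.0804, 0.0736]
orientation: [180.0, -20.0, -11.2]
force: [1.9, 0.3, -1.0]
gripper_width: 0.148
grasp_force: 30.0
```

Request:
carry_out(motion=[[0.5,0.02,0.1,0,0,0,0],[0.5,0.04,0.2,0,0,0,0],[0.5,0.04,0.2,0,0,0,0],[0.5,0.04,0.2,0,0,0,0]])

```text
clock: 14.2
ee_pos: [0.6413, 0.0822, 0.0736]
orientation: [180.0, -20.0, -11.2]
force: [1.7, -0.0, -1.0]
gripper_width: 0.147
grasp_force: 30.0
```

Request:
carry_out(motion=[[0.5,0.02,0.1,0,0,0,0],[0.5,0.04,0.2,0,0,0,0],[0.5,0.04,0.2,0,0,0,0],[0.5,0.04,0.2,0,0,0,0]])

```text
clock: 14.7
ee_pos: [0.6417, 0.0844, 0.0735]
orientation: [180.0, -20.0, -11.2]
force: [2.6, -0.5, -2.4]
gripper_width: 0.146
grasp_force: 30.0
```

Request:
carry_out(motion=[[0.5,0.02,0.1,0,0,0,0],[0.5,0.04,0.2,0,0,0,0],[0.5,0.04,0.2,0,0,0,0],[0.5,0.04,0.2,0,0,0,0]])

```text
clock: 15.2
ee_pos: [0.642, 0.0858, 0.0735]
orientation: [180.0, -19.9, -11.2]
force: [2.8, -3.2, -1.4]
gripper_width: 0.151
grasp_force: 30.0
```

Request:
carry_out(motion=[[0.5,0.01,0.1,0,0,0,0],[0.5,0.02,0.2,0,0,0,0],[0.5,0.02,0.2,0,0,0,0],[0.5,0.02,0.2,0,0,0,0]])

```text
clock: 15.7
ee_pos: [0.6421, 0.0869, 0.0736]
orientation: [179.9, -19.9, -11.2]
force: [1.9, -6.1, -1.1]
gripper_width: 0.152
grasp_force: 30.0
```

Request:
carry_out(motion=[[0.5,0.01,0.1,0,0,0,0],[0.5,0.03,0.2,0,0,0,0],[0.5,0.03,0.2,0,0,0,0],[0.5,0.03,0.2,0,0,0,0]])

```text
clock: 16.2
ee_pos: [0.6427, 0.0897, 0.0736]
orientation: [180.0, -20.0, -11.2]
force: [2.8, -3.9, -1.6]
gripper_width: 0.15
grasp_force: 30.0
```

Request:
carry_out(motion=[[0.5,0.01,0.1,0,0,0,0],[0.5,0.03,0.2,0,0,0,0],[0.5,0.03,0.2,0,0,0,0],[0.5,0.03,0.2,0,0,0,0]])

```text
clock: 16.7
ee_pos: [0.6433, 0.0929, 0.0736]
orientation: [-180.0, -20.0, -11.2]
force: [4.8, -1.4, -4.4]
gripper_width: 0.153
grasp_force: 30.0
```

Request:
carry_out(motion=[[0.5,0.01,0.1,0,0,0,0],[0.5,0.03,0.2,0,0,0,0],[0.5,0.03,0.2,0,0,0,0],[0.5,0.03,0.2,0,0,0,0]])

```text
clock: 17.2
ee_pos: [0.644, 0.096, 0.0736]
orientation: [-179.9, -20.0, -11.1]
force: [6.8, 0.7, -6.8]
gripper_width: 0.15
grasp_force: 30.0
```

Request:
carry_out(motion=[[0.5,0.04,0.1,0,0,0,0],[0.5,0.07,0.15,0,0,0,0],[0.5,0.07,0.15,0,0,0,0],[0.5,0.07,0.15,0,0,0,0]])

```text
clock: 17.7
ee_pos: [0.6443, 0.0977, 0.0736]
orientation: [-179.9, -20.0, -11.1]
force: [6.4, 2.9, -6.2]
gripper_width: 0.147
grasp_force: 30.0
```

Request:
carry_out(motion=[[0.5,0.03,0.05,0,0,0,0],[0.5,0.06,0.1,0,0,0,0],[0.5,0.06,0.1,0,0,0,0],[0.5,0.06,0.1,0,0,0,0]])

```text
clock: 18.2
ee_pos: [0.6443, 0.0975, 0.0736]
orientation: [-180.0, -19.9, -11.1]
force: [2.1, 4.9, -2.2]
gripper_width: 0.15
grasp_force: 30.0
```

Request:
carry_out(motion=[[0.5,0.02,0.05,0,0,0,0],[0.5,0.02,0.05,0,0,0,0],[0.5,0.02,0.05,0,0,0,0],[0.5,0.02,0.05,0,0,0,0]])

```text
clock: 18.7
ee_pos: [0.6444, 0.0975, 0.0736]
orientation: [180.0, -19.9, -11.2]
force: [-1.4, 5.4, 0.6]
gripper_width: 0.144
grasp_force: 30.0
```

Request:
carry_out(motion=[[0.5,0.02,0.05,0,0,0,0],[0.5,0.02,0.05,0,0,0,0],[0.5,0.02,0.05,0,0,0,0],[0.5,0.02,0.05,0,0,0,0]])

```text
clock: 19.2
ee_pos: [0.6444, 0.0976, 0.0735]
orientation: [180.0, -19.9, -11.2]
force: [-2.7, 4.3, 4.1]
gripper_width: 0.153
grasp_force: 30.0
```

```bash
python3 - <<'E'
from h import *
import cv2
P=np.load("P.npy");s=manip.observe();print(s["clock"],s["ee_pos"],inv(P,np.array(s["ee_pos"])),s["force"],s["gripper_width"])
f=manip.grab_frame("wrist");cv2.imwrite("pics/w5.png",f["img"][:,:,::-1])
g=manip.grab_frame("scene")["img"][:,:,::-1];cv2.imwrite("pics/s5.png",cv2.resize(g[200:350,180:380],None,fx=4,fy=4))
E
```

```text
19.2 [0.64437883 0.09756476 0.07353754] [-0.05801659  0.01388643] [-2.70866253  4.27551807  4.09070399] 0.15287208451174125
```

View pics/w5.png

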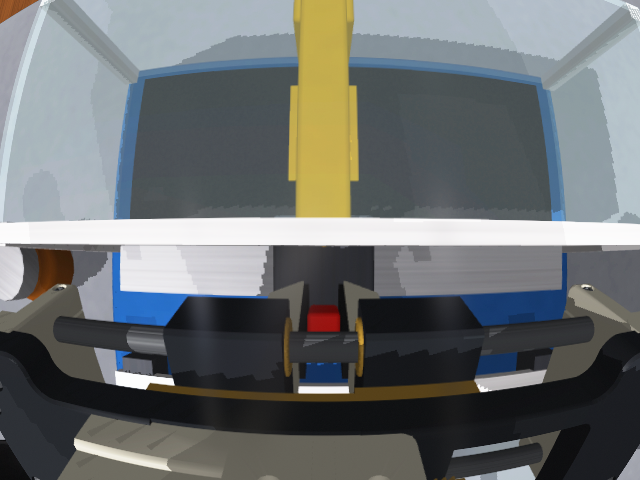

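View pics/s5.png

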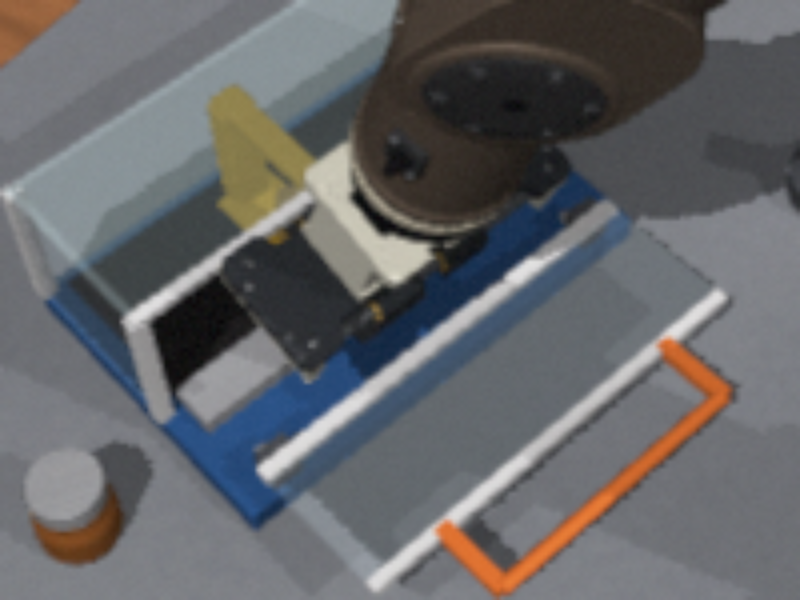

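The red grip (323,319) is in line with the yellow arm (centre u≈324), and the flap is down flat with its handle lowered. The carriage is still being pulled forward slightly, so I'll nudge it to balance.

Request:
carry_out(motion=[[0.5,0,0.05,0,0,0,0],[0.5,0,0.05,0,0,0,0],[0.5,0,0.05,0,0,0,0],[0.5,0,0.05,0,0,0,0]])

```text
clock: 19.8
ee_pos: [0.6444, 0.0977, 0.0735]
orientation: [179.9, -19.9, -11.2]
force: [-4.3, 2.6, 5.3]
gripper_width: 0.147
grasp_force: 30.0
```

Request:
carry_out(motion=[[0.5,0,0.05,0,0,0,0],[0.5,0,0.05,0,0,0,0],[0.5,0,0.05,0,0,0,0],[0.5,0,0.05,0,0,0,0]])

```text
clock: 20.3
ee_pos: [0.6444, 0.0978, 0.0735]
orientation: [179.9, -19.9, -11.2]
force: [-4.7, 1.9, 5.1]
gripper_width: 0.151
grasp_force: 30.0
```

Request:
carry_out(motion=[[0.5,-0.05,0.03,0,0,0,0],[0.5,-0.05,0.03,0,0,0,0],[0.5,-0.05,0.03,0,0,0,0],[0.5,-0.05,0.03,0,0,0,0],[0.5,-0.05,0.03,0,0,0,0],[0.5,-0.05,0.03,0,0,0,0]])

```text
clock: 21.05
ee_pos: [0.6444, 0.0982, 0.0735]
orientation: [179.9, -20.0, -11.2]
force: [1.3, -4.2, 1.4]
gripper_width: 0.15
grasp_force: 30.0
```

Request:
carry_out(motion=[[0.5,0,-0.03,0,0,0,0],[0.5,0,-0.03,0,0,0,0],[0.5,0,-0.03,0,0,0,0],[0.5,0,-0.03,0,0,0,0],[0.5,0,-0.03,0,0,0,0]])

```text
clock: 21.68
ee_pos: [0.6444, 0.0982, 0.0735]
orientation: [180.0, -20.0, -11.2]
force: [2.0, -4.5, -0.3]
gripper_width: 0.153
grasp_force: 30.0
```

Request:
carry_out(motion=[[0.5,0,-0.05,0,0,0,0],[0.5,0,-0.05,0,0,0,0],[0.5,0,-0.05,0,0,0,0],[0.5,0,-0.05,0,0,0,0],[0.5,0,-0.05,0,0,0,0]])

```text
clock: 22.3
ee_pos: [0.6444, 0.0982, 0.0736]
orientation: [180.0, -20.0, -11.2]
force: [3.0, -3.8, -0.9]
gripper_width: 0.147
grasp_force: 30.0
```

```bash
python3 -c "
from station import manip
print(manip.observe()['force']);print(manip.sign_off())"
```

```text
[ 2.99289773 -3.83555575 -0.91620169]
the job is handed in; nothing more can be done
None
```

The job is handed in at about 22 s: the flap is fully down, and the red grip is still held with the carriage in the notch, centred to within about 1 mm by force and camera. The anvil, bowl and jar were not touched.

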